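# Retain a wire reel on its stand and set the knurled nut to running clearance

### The job

A reel of copper wire stands on the spindle of the reel stand. Slide the loose steel C-washer from the bench under the raised brass knurled nut, slot round the spindle, until it is fully home and lies flat on the reel; then screw the nut down (clockwise from above) until it bottoms out, and back it off a quarter turn so that the reel can run freely. Finish while still holding the nut in your grip at that setting, ready for its locking screw, and leave the flux bottle, the capacitor and the small orange reel where they stand.

Things in the scene. Friction and masses are not known exactly. Their poses are not given: they have to be found in the camera images.
- reel_stand: fixed round grey cast foot, 92 mm in diameter and 12 mm high, with an upright steel spindle of 12 mm diameter whose tip is 106 mm above the bench. The black reel (62 mm in diameter) sits round it from 14 to 54 mm height and turns stiffly about it. Origin: centre of the underside, on the spindle's axis; z up
- seat (a point): point on the spindle's axis at the height of the reel's flat top face (54 mm above the bench), where the C-washer must come to lie. Beyond stand and washer stands a large green drive unit, about 140 mm high: keep clear of it
- knurled_nut: brass knurled nut on the spindle, 28 mm in diameter and 32 mm high, already started on the thread; the spindle stands out 7 to 14 mm above it. Origin: centre of its underside, on the axis, 60.4 mm above the bench when the nut is bottomed out (on a washer that is home) and 65 to 67 mm at the start. Knurled from 12 to 32 mm above the origin. The nut cannot leave the spindle; a dark slot marks its top
- nut_turn (a joint): turn of the knurled nut about the vertical spindle, rad: 0 when bottomed out (a hard stop), grows anticlockwise seen from above as the nut climbs 8 mm per full turn, up to 5.6 at the upper stop; starts between 3.9 and 4.9. About 0.08 N m of friction holds it wherever it is left. A quarter turn is 1.57
- c_washer: loose flat steel C-washer, 6 mm thick, 44 mm wide, 60 g, flat on the bench left of the stand. Origin: underside, at the centre of the slot's round end, which comes to the spindle's axis when home. x points out of the open slot mouth (16 mm wide, 19 mm from the origin), arms either side in y, z up. A flat tail 18 mm wide runs along -x, from 22 to 47 mm behind the origin
- tail (a point): on the C-washer: middle of the tail, 36 mm behind the washer's origin, at half thickness; grasp across its 18 mm width
- flux_bottle: bystander: standing flux bottle, 32 mm in diameter, 81 mm high. Origin: centre of the underside
- cap_can: bystander: black capacitor can, 31 mm in diameter, 32 mm high, standing. Origin: centre of the underside
- wick_reel: bystander: small flat orange reel of desoldering wick, 36 mm in diameter, 19 mm high. Origin: centre of the underside

How it is judged:
By the outcome, as a careful person would: the job done as asked, in the order asked, and still so for the second after the job is handed in, while the arm keeps its last pose, push and grip.
It also fails if it takes over 72 s, if anything falls off the work surface, if the arm or the gripper's body presses on something with over 40 N, if the wrist force passes 120 N, or if a joint passes its speed limit or range.

### The arm

A 6-joint arm with a two-finger parallel gripper is mounted at the origin on a cart in front of the work surface, level with it; the furniture and walls round the work are solid. World frame = base frame: x ahead of the robot, y to its left, z up, the work surface at z = 0. Lengths are in m, angles in rad, forces in N, time in s.
With the tool pointing down it reaches from about 0.275 to 0.85 m from the base axis. Payload 5.2 kg.
Tool frame: the origin (TCP) lies at the very end of the fingers, on their centre line; the grasp point (between the pads) lies 19 mm behind it; z points along the fingers, y is the line along which they close (so a half turn about z gives the same grasp; the last joint's range is limited). The gripper opens to 85 mm and grips with 20 to 120 N. Pads are 22 mm wide; open, the fingers measure 114 mm over their backs; the gripper's body (76 mm by 85 mm) begins 54 mm behind the grasp point. The pads swing forward as they close: fully open they stand 13 mm farther back than shut.
Start: joints at [1.028, 0.259, 1.535, -0, 1.348, -0.203], TCP at [0.183, 0.519, 0.231] pointing down, gripper open.
Joint ranges: [-3.14, 3.14], [-0.91, 2.08], [0.19, 2.58], [-1.22, 4.36], [0.22, 2.71], [-3.12, 3.12]. Speed limits (rad/s): [2.57, 2.57, 3.14, 3.14, 3.14, 3.14].

### API

Orientations are given as a unit quaternion [w, x, y, z].
In Python, from station import arm gives the robot as it stands.
- The arm moves only by the tool play_rows, never from a script. Its arguments are lists of equal length, an entry for each row: "grip": the closure, from 0 (fully open) to 1 (shut); "travel": the shift along the tool's x, y, z in mm, a list of three; "twist": the turn about the tool's z in degrees. In form: {"grip": [grip, ...], "travel": [[x, y, z], ...], "twist": [twist, ...]}. A call has 1 to 12 rows; each row is the pose to reach, as a shift and turn from the pose commanded when the call began, along the tool's axes at that moment; what a row does not reach only later rows make up. A row lasts 1/12 s, in which the tool goes at most 41.7 mm and 7.16 degrees, less where a joint would pass 70% of its speed; a pose out of reach is approached as far as the arm can. A call with a gripper value outside its range is refused whole. The fingers move at their own pace and stop on an object; the grip force is fixed at half the most. Time passes only in rows, so rows that repeat a pose let the fingers close. It gives the time, the measured TCP pose, the force, the opening and the grip force at its end, in the units of the state.
- arm.get_state(): the state, without advancing time (a new reading comes with each control period).
- arm.camera(name): name is "side" or "top"; returns the picture (384x512x3 uint8, blue, green, red); there is no depth.
- arm.calibration(name): a dict with "fx", "fy", "cx", "cy" (pixels), "rvec" (rotation vector, rad) and "tvec" (3), from world to camera coordinates, as OpenCV has them. Camera axes: x right, y down, z forward; pixel columns grow to the right and rows downward; lengths in m; the calibration is good to about 2 mm. A picture is of the moment at which its call begins. calibration takes no time and is no camera call.
- arm.sign_off(): hands the job in; it is judged then, once.
The state is a dict: "clock": time; "qpos": joint angles; "qd": joint speeds; "effort": joint torques, N m; "ee_pos": TCP position; "orientation": TCP orientation; "ft_force": force on the tool from outside, world axes, zero at the start; "torque": the same for the moment, N m; "finger_gap": finger opening in m; "finger_force": force on a finger pad.
Only numpy, scipy, OpenCV 4.12 (cv2) and the standard library are available. Lean on these libraries where they do the work, as an engineer would, in place of code of your own. Each camera call takes 0.05 s, during which the arm holds its last target. There are 200 camera calls.

## Working session

There is one attempt and no reset: what is moved stays moved. The work goes in short steps, Python scripts to look and compute and a tool call to move; the robot and the scene stay as the last step left them, time stands still between calls to the robot, and variables do not carry over. Pictures are saved under pics/ and viewed, at most 12 in all, crops included, and the job is handed in when it is done.

Besides the shell and the picture viewer there is one more tool, called as name(argument=value, ...), one argument or row to a line, values as JSON. play_rows: Moves the arm, as the interface text tells. Its arguments: {"type":"object","properties":{"grip":{"type":"array"},"travel":{"type":"array"},"twist":{"type":"array"}},"required":["grip","travel","twist"]}

```bash
mkdir -p pics
python3 - <<'E'
from station import arm
import cv2
for n in("top","side"):
    cv2.imwrite(f"pics/{n}0.png",arm.camera(n)); print(arm.calibration(n))
print(arm.get_state())
E
```

```text
{'fx': 357.60008223764703, 'fy': 357.60008223764703, 'cx': 258.45635267401457, 'cy': 194.64421987849542, 'rvec': array([ 2.11585829, -2.11962455,  0.19006507]), 'tvec': array([-0.14855909,  0.52802828,  0.83140648])}
{'fx': 365.8207018383462, 'fy': 365.8207018383462, 'cx': 257.18198596405335, 'cy': 194.63250501879662, 'rvec': array([ 0.40661698, -2.4379159 ,  1.57421387]), 'tvec': array([0.42044714, 0.19597428, 0.56411313])}
{'clock': 0.1, 'qpos': array([ 1.02815161e+00,  2.59284525e-01,  1.53596544e+00,  2.23129526e-05,
        1.34802543e+00, -2.02816777e-01]), 'qd': array([ 0.00034706, -0.00171481, -0.00296131,  0.00180688, -0.0001968 ,
       -0.00062266]), 'effort': array([ 1.68537896e-03, -4.46968460e+01, -2.91245162e+01, -2.09517893e-04,
        6.36034616e-03, -4.92343634e-05]), 'ee_pos': array([0.18305674, 0.51813761, 0.23055338]), 'orientation': array([-3.16524781e-04,  1.69099936e-01,  9.85598551e-01, -7.79636185e-04]), 'ft_force': array([-0.00368593,  0.3753323 , -1.53522529]), 'torque': array([-0.01745216,  0.04504432,  0.02479112]), 'finger_force': 0.0, 'finger_gap': 0.08540999137602229}
```

View pics/top0.png

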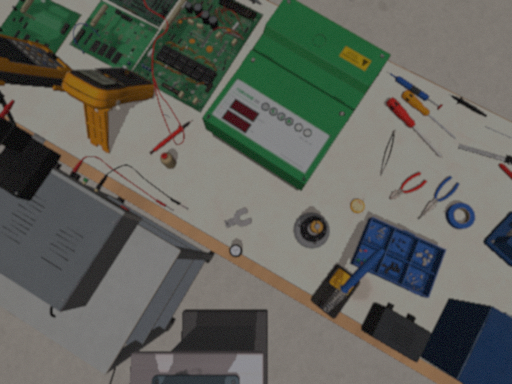

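View pics/side0.png

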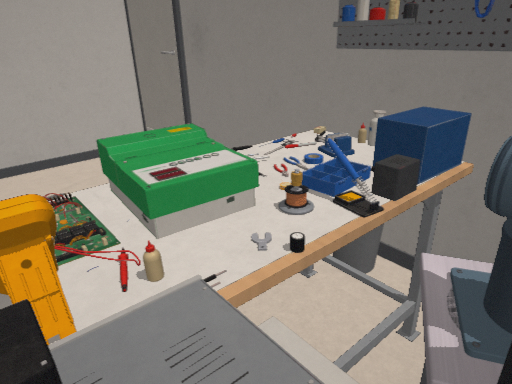

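```bash
cat > h.py <<'E'
import numpy as np, cv2
from station import arm
def cam(n):
    c=arm.calibration(n); K=np.array([[c['fx'],0,c['cx']],[0,c['fy'],c['cy']],[0,0,1]]); return K,np.array(c['rvec']),np.array(c['tvec'])
def w(n,uv,z):
    K,r,t=cam(n); R=cv2.Rodrigues(r)[0]; d=R.T@np.linalg.inv(K)@[uv[0],uv[1],1]; o=-R.T@t
    return o+d*(z-o[2])/d[2]
def px(n,p):
    K,r,t=cam(n); return cv2.projectPoints(np.atleast_2d(np.float64(p)),r,t,K,None)[0][:,0]
def crop(img,u,v,wd,ht,s): return cv2.resize(img[v:v+ht,u:u+wd],None,fx=s,fy=s,interpolation=cv2.INTER_CUBIC)
E
python3 - <<'E'
from h import *
t=cv2.imread("pics/top0.png");s=cv2.imread("pics/side0.png")
a=crop(t,215,190,130,75,6); b=crop(s,235,160,90,100,6)
cv2.imwrite("pics/c1.png",crop(t,215,190,130,75,6)); cv2.imwrite("pics/c2.png",b)
for nm,uv,z in(("washer",(239,217),.003),("nut",(315,226),.09),("foot",(312,229),.012),("cap",(236,249),.03),("wick",(357,205),.019),("bottle",(168,158),.06)): print(nm,w("top",uv,z).round(4))
print(w("side",(262,241),.003),w("side",(296,206),.0))
E
```

```text
washer [ 0.4784 -0.0991  0.003 ]
nut [ 0.446  -0.2802  0.09  ]
foot [ 0.4464 -0.2839  0.012 ]
cap [ 0.3961 -0.0942  0.03  ]
wick [ 0.5062 -0.3983  0.019 ]
bottle [0.6191 0.0753 0.06  ]
[ 0.47116352 -0.09642598  0.003     ] [ 0.4456     -0.29313112  0.        ]
```

View pics/c1.png

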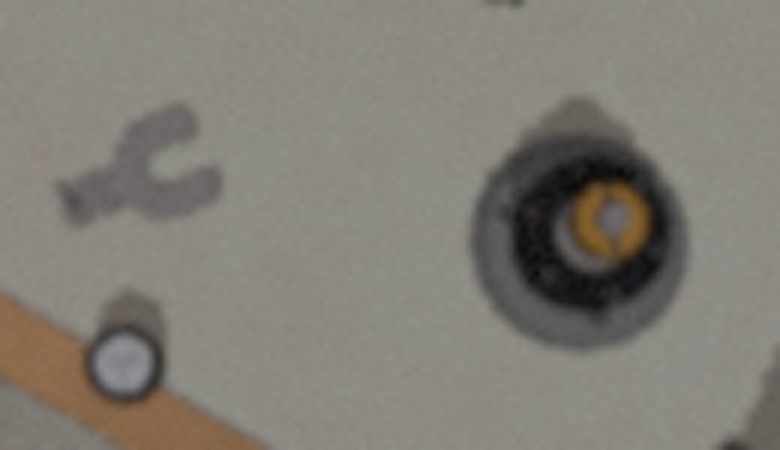

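View pics/c2.png

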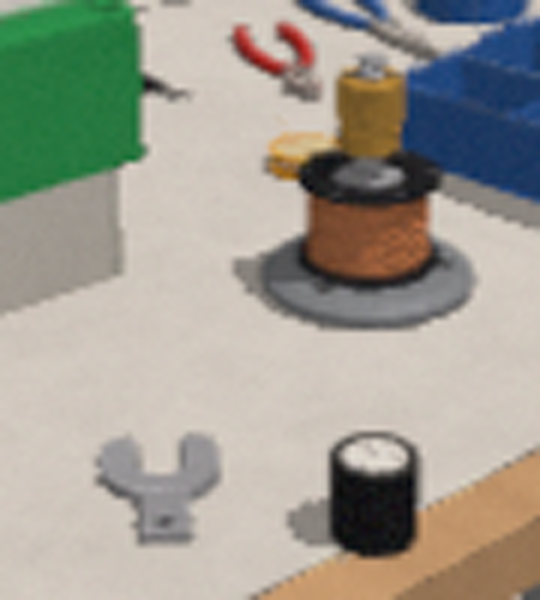

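```bash
cat >> h.py <<'E'
from scipy.optimize import minimize
def outline():
    a=np.linspace(np.arcsin(9/22),np.pi-0.0,40)
    up=[(22*np.cos(t),22*np.sin(t)) for t in np.linspace(np.arccos(19/22),np.pi-np.arcsin(9/22),30)]
    lo=[(x,-y) for x,y in up[::-1]]
    sl=[(8*np.cos(t),8*np.sin(t)) for t in np.linspace(-np.pi/2,-3*np.pi/2,20)]
    return np.array([(19,8)]+up+[(-47,9),(-47,-9)]+lo+[(19,-8)]+sl)/1000
def fit(imgs,x0,zs=(0,.006),views=("top","side"),m=45):
    O=outline()
    def cost(p,full=False):
        c=0; x,y,a=p[0],p[1],p[2]
        R=np.array([[np.cos(a),-np.sin(a)],[np.sin(a),np.cos(a)]])
        P=O@R.T+[x,y]
        for n in views:
            cx,cy=px(n,[x0[0],x0[1],0])[0].astype(int)
            g=imgs[n][cy-m:cy+m,cx-m:cx+m].astype(float)
            M=np.zeros((m*16,m*16),np.uint8)
            for z in np.linspace(*zs,3):
                q=px(n,np.c_[P,np.full(len(P),z)])-[cx-m,cy-m]
                cv2.fillPoly(M,[np.round((q+.5)*8*16).astype(np.int32)],255,shift=4)
            M=cv2.resize(M,(2*m,2*m),interpolation=cv2.INTER_AREA).astype(float)/255
            near=cv2.dilate(M,np.ones((9,9)))>.01
            A=np.c_[M[near],np.ones(near.sum())]
            c+=np.linalg.lstsq(A,g[near],rcond=None)[1].sum()/near.sum()
        return c
    best=None
    for da in(-.2,0,.2):
        r=minimize(cost,np.array(x0)+[0,0,da],method="Nelder-Mead",options=dict(initial_simplex=np.array(x0)+[0,0,da]+np.array([[0,0,0],[.008,0,0],[0,.008,0],[0,0,.2]]),xatol=1e-5,fatol=1e-3))
        if best is None or r.fun<best.fun: best=r
    return best.x,best.fun
E
python3 - <<'E'
from h import *
I={n:cv2.imread(f"pics/{n}0.png") for n in("top","side")}
a=w("top",(215+72/6,190+203/6),.006);b=w("top",(215+200/6,190+148/6),.006);c=w("top",(215+152/6,190+165/6),.006)
print(a,b,c); x0=[c[0],c[1],np.arctan2(*(b-a)[1::-1])]
for v in(("top",),("side",),("top","side")): print(v,fit(I,x0,views=v))
print("foot",w("top",(215+580/6-.4,190+243/6-.4),.012),"tip",w("top",(215+613/6-.4,190+217/6-.4),.106))
print("side foot",w("side",(235+367/6-.4,160+280/6-.4),.012),"tip",w("side",(235+373/6-.4,160+62/6-.4),.106))
def nutpx(z): return px("side",[0.446,-.283,z])
print(px("side",[[.446,-.286,z] for z in(.054,.065,.067,.098,.106)]))
E
```

```text
[ 0.46052549 -0.06883246  0.006     ] [ 0.48394057 -0.12311378  0.006     ] [ 0.47668952 -0.10269087  0.006     ]
('top',) (array([ 0.47825225, -0.10786916, -1.17586852]), np.float64(89.89058174474135))
('side',) (array([ 0.47808735, -0.10883064, -1.19717527]), np.float64(349.0812081476405))Traceback (most recent call last):
  File "<stdin>", line 5, in <module>
  File "h.py", line 38, in fit
    r=minimize(cost,np.array(x0)+[0,0,da],method="Nelder-Mead",options=dict(initial_simplex=np.array(x0)+[0,0,da]+np.array([[0,0,0],[.008,0,0],[0,.008,0],[0,0,.2]]),xatol=1e-5,fatol=1e-3))
    res = _minimize_neldermead(fun, x0, args, callback, bounds=bounds,
                               **options)
    fxcc = func(xcc)
    fx = function(np.copy(x), *(wrapper_args + args))
  File "h.py", line 25, in cost
    cx,cy=px(n,[x0[0],x0[1],0])[0].astype(int)
          ~~^^^^^^^^^^^^^^^^^^^
  File "h.py", line 9, in px
    K,r,t=cam(n); return cv2.projectPoints(np.atleast_2d(np.float64(p)),r,t,K,None)[0][:,0]
          ~~~^^^
  File "h.py", line 4, in cam
    c=arm.calibration(n); K=np.array([[c['fx'],0,c['cx']],[0,c['fy'],c['cy']],[0,0,1]]); return K,np.array(c['rvec']),np.array(c['tvec'])
ValueError: time passes only in moves, steps and waits
```

```bash
sed -i 's/^def cam(n):/import functools\n@functools.cache\ndef cam(n):/' h.py
python3 - <<'E'
from h import *
I={n:cv2.imread(f"pics/{n}0.png") for n in("top","side")}
print(fit(I,[.478,-.108,-1.18]))
print("foot",w("top",(215+580/6-.4,190+243/6-.4),.012),"tip",w("top",(215+613/6-.4,190+217/6-.4),.106))
print("side foot",w("side",(235+367/6-.4,160+280/6-.4),.012),"tip",w("side",(235+373/6-.4,160+62/6-.4),.106))
print(px("side",[[.446,-.286,z] for z in(.054,.065,.067,.098,.106)]))
from scipy.spatial.transform import Rotation as R
q=arm.get_state()['orientation'];print(R.from_quat(q[[1,2,3,0]]).as_matrix().round(3))
E
```

```text
(array([ 0.47824778, -0.10864678, -1.19275231]), np.float64(449.17902608775444))
foot [ 0.4436557  -0.28200059  0.012     ] tip [ 0.44494338 -0.28178531  0.106     ]
side foot [ 0.43979315 -0.26738986  0.012     ] tip [ 0.44167294 -0.2785463   0.106     ]
[[295.48842864 188.0300746 ]
 [295.55625896 184.02918328]
 [295.56866229 183.29758711]
 [295.76374441 171.7908981 ]
 [295.81496727 168.76957846]]
[[-0.943  0.333 -0.001]
 [ 0.333  0.943 -0.001]
 [ 0.    -0.002 -1.   ]]
```

Run:
```python
from h import *
def tri(a,b):
    P=[];
    for n in("top","side"):
        K,r,t=cam(n);P.append(K@np.c_[cv2.Rodrigues(r)[0],t])
    X=cv2.triangulatePoints(P[0],P[1],np.float64(a),np.float64(b))[:,0];return (X[:3]/X[3]).round(3)
print(tri((133,222),(190,287)),tri((210,255),(320,355)))
print(px("top",[.183,.518,.23]),px("side",[.183,.518,.23]))
for uv in((300,185),(205,120)): print(w("top",uv,.0),w("top",uv,.1))
print(w("top",(133,222),.1),w("top",(70,305),.1),w("top",(210,255),.0))
```

```text
[0.477 0.159 0.065] [ 0.352 -0.004 -0.193]
[[-112.47482902  364.57260499]] [[534.51475894 901.85621495]]
[ 0.56255256 -0.25760473  0.        ] [ 0.54065001 -0.24672387  0.1       ]
[ 0.74397684 -0.00399609  0.        ] [ 0.70223017 -0.02085484  0.1       ]
[0.45498759 0.137749   0.1       ] [0.27197029 0.2649083  0.1       ] [ 0.3823598  -0.02651556  0.        ]
```

Run:
```python
from h import *
a=cv2.imread("pics/top0.png")[100:384,0:260];b=cv2.imread("pics/side0.png")[180:384,0:350]
a=cv2.resize(a,(400,437));b=cv2.resize(b,(400,233));o=np.zeros((437,800,3),np.uint8);o[:,:400]=a;o[:233,400:]=b;cv2.imwrite("pics/cmp.png",o)
```

```text
(no output)
```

View pics/cmp.png

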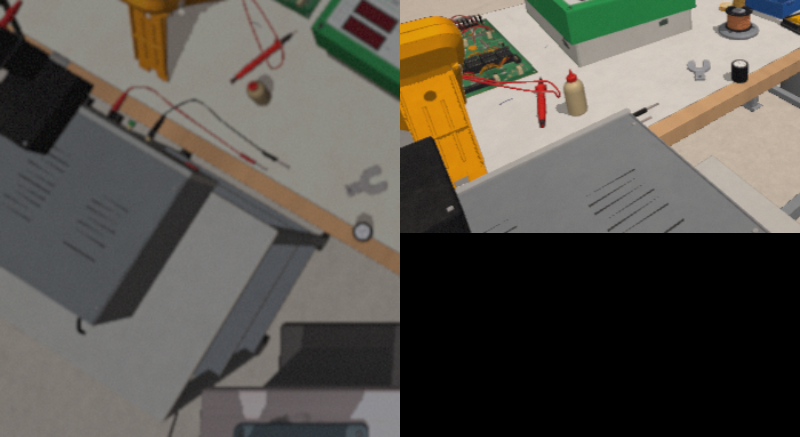

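play_rows(
  grip=[0.2,0.4,0.6,0.6,0.6,0.6,0.6,0.6,0.6,0.6,0.6,0.6],
  travel=[
    [-29,-29,-20],
    [-58,-58,-40],
    [-87,-87,-60],
    [-116,-116,-60],
    [-145,-145,-60],
    [-174,-174,-60],
    [-203,-203,-60],
    [-232,-232,-60],
    [-261,-261,-60],
    [-290,-290,-60],
    [-319,-319,-60],
    [-348,-348,-60],
  ],
  twist=[0,4,8,12,16,20,24,28,32,36,40,44],
)

```text
clock: 1.1
ee_pos: [0.3933, 0.0771, 0.2913]
orientation: [0.0, 0.527, 0.85, 0.0]
ft_force: [1.2, 0.8, 1.1]
finger_gap: 0.0339
finger_force: 0.0
```

```bash
cat >> h.py <<'E'
from scipy.spatial.transform import Rotation as Rn
def plan(x,y,z,yd=None):
    "shift in tool axes (mm) to world point; twist so that tool y points at yd deg (mod 180)"
    s=arm.get_state();q=s['orientation'];M=Rn.from_quat(q[[1,2,3,0]]).as_matrix()
    p=s['ee_pos'];a=np.degrees(np.arctan2(M[1,1],M[0,1]))
    print("t",s['clock'],"p",(p*1e3).round(1),"yang",a.round(2),"tilt",M[:,2].round(4),"q",s['qpos'].round(3),"F",s['ft_force'].round(1),"T",s['torque'].round(3),"gap",round(s['finger_gap']*1e3,1),round(s['finger_force'],1))
    if x is not None: print("shift",(M.T@(np.array([x,y,z])-p)*1e3).round(1),"twist",None if yd is None else round(-((yd-a+90)%180-90),2))
E
python3 -c "
from h import *
plan(.465,-.075,.1,21.6)"
```

```text
t 1.1 p [393.3  77.1 291.3] yang 26.33 tilt [ 1.e-04  2.e-04 -1.e+00] q [-0.087 -0.058  1.746  0.     1.453 -0.546] F [1.2 0.8 1.1] T [-0.029 -0.035 -0.016] gap 33.9 0.0
shift [-168.1   -3.2  191.2] twist 4.73
```

play_rows(
  grip=[0.6,0.6,0.6,0.6,0.6,0.6,0.6,0.6,0.6,0.6,0.6],
  travel=[
    [-25,0,25],
    [-50,0,50],
    [-75,0,75],
    [-100,0,100],
    [-125,0,125],
    [-145,-1,150],
    [-160,-3,175],
    [-165,-3,200],
    [-165,-3,220],
    [-165,-3,230],
    [-165,-3,230],
  ],
  twist=[1,1,1,1,1,1,1,1,1,1,1],
)

```text
clock: 2.02
ee_pos: [0.462, -0.0693, 0.0586]
orientation: [-0.003, 0.534, 0.846, -0.001]
ft_force: [-0.5, -0.3, 0.4]
finger_gap: 0.034
finger_force: 0.0
```

Run:
```python
from h import *
plan(.465,-.075,.0015,21.6)
I={n:arm.camera(n) for n in("top","side")}
for n in I: cv2.imwrite(f"pics/{n}1.png",I[n])
a=crop(I["top"],190,170,100,100,4);b=crop(I["side"],212,170,100,100,4)
cv2.imwrite("pics/c3.png",np.hstack([a,b]))
p=arm.get_state()['ee_pos'];print(px("top",p)-[190,170],px("side",p)-[212,170])
```

```text
t 2.0167 p [462.  -69.3  58.6] yang 25.5 tilt [-0.0058  0.0024 -1.    ] q [-0.388  0.315  1.945 -0.     0.889 -0.833] F [-0.5 -0.3  0.4] T [ 0.006  0.04  -0.032] gap 34.0 0.0
shift [-6.7  0.5 57. ] twist 3.9
[[35.25102868 49.91079495]] [[48.41148065 53.55683698]]
```

View pics/c3.png

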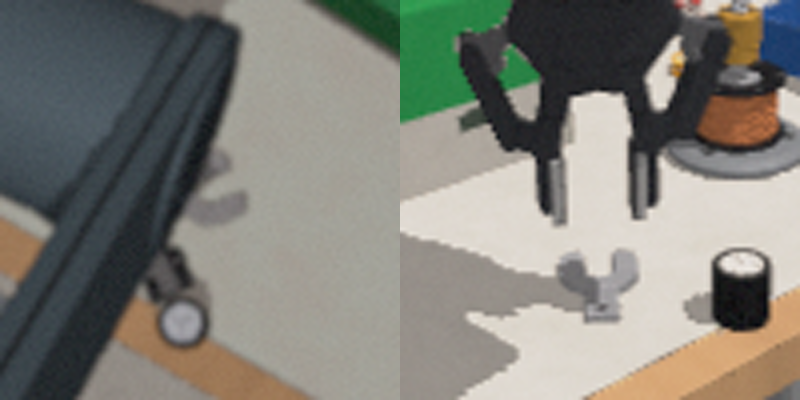

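play_rows(
  grip=[0.6,0.6,0.6,0.6,0.6,0.6],
  travel=[
    [-2,0,15],
    [-5,0,30],
    [-6,0,40],
    [-6,0,47],
    [-6,0,50],
    [-6,0,50],
  ],
  twist=[1,2,4,4,4,4],
)

```text
clock: 2.62
ee_pos: [0.4669, -0.0753, 0.0115]
orientation: [0.0, 0.562, 0.827, 0.0]
ft_force: [-0.1, -0.2, -0.3]
finger_gap: 0.0338
finger_force: 0.0
```

```bash
python3 -c "
from h import *
plan(.465,-.075,.0015,21.6)"
```

```text
t 2.6167 p [466.9 -75.3  11.5] yang 21.6 tilt [ 1.e-04 -0.e+00 -1.e+00] q [-0.396  0.399  1.976  0.     0.767 -0.773] F [-0.1 -0.2 -0.3] T [ 0.041 -0.042 -0.04 ] gap 33.8 0.0
shift [ 1.  -1.7 10. ] twist -0.0
```

play_rows(
  grip=[0.6,0.6,0.6,0.6,1,1,1,1,1,1],
  travel=[
    [1,-1.5,4],
    [1,-1.5,8],
    [1,-1.5,10],
    [1,-1.5,10],
    [1,-1.5,10],
    [1,-1.5,10],
    [1,-1.5,10],
    [1,-1.5,10],
    [1,-1.5,10],
    [1,-1.5,10],
  ],
  twist=[0,0,0,0,0,0,0,0,0,0],
)

```text
clock: 3.45
ee_pos: [0.4652, -0.075, 0.0017]
orientation: [0.0, 0.563, 0.827, 0.0]
ft_force: [-1.9, 1.0, 4.9]
finger_gap: 0.0153
finger_force: 58.9
```

```bash
python3 -c "
from h import *
plan(.465,-.075,.0015,21.6)"
```

```text
t 3.45 p [465.2 -75.    1.7] yang 21.53 tilt [ 3.e-04 -1.e-04 -1.e+00] q [-0.397  0.414  1.987  0.     0.74  -0.773] F [-1.9  1.   4.9] T [ 0.087  0.289 -0.038] gap 15.3 58.9
shift [ 0.1 -0.2  0.2] twist -0.07
```

play_rows(
  grip=[1,1,1,1,1,1,1,1,1,1,1,1],
  travel=[
    [0,0,-10],
    [0,0,-25],
    [0,0,-40],
    [0,0,-52],
    [0,0,-58],
    [14,-10,-58],
    [28,-20,-58],
    [42,-30,-58],
    [58,-40,-58],
    [80,-50,-58],
    [89,-95,-57],
    [89,-95,-57],
  ],
  twist=[0,0,0,0,0,0,0,0,0,0,0,0],
)

```text
clock: 4.45
ee_pos: [0.336, -0.024, 0.0564]
orientation: [-0.005, 0.561, 0.828, -0.001]
ft_force: [-0.7, 0.7, -1.6]
finger_gap: 0.0155
finger_force: 58.8
```

```bash
python3 -c "
from h import *
plan(.4092,-.1927,.0582,21.6)"
```

```text
t 4.45 p [336.  -24.   56.4] yang 21.71 tilt [-0.0097  0.0035 -0.9999] q [-4.060e-01  1.140e-01  2.235e+00 -1.000e-03  8.020e-01 -7.840e-01] F [-0.7  0.7 -1.6] T [ 0.079  0.    -0.013] gap 15.5 58.8
shift [-183.8    5.6   -3.1] twist 0.11
```

play_rows(
  grip=[1,1,1,1,1,1,1,1,1,1,1],
  travel=[
    [-10,0,-2],
    [-30,0,-2],
    [-55,0,-2],
    [-80,1,-2],
    [-105,2,-2],
    [-130,3,-2],
    [-150,4,-2],
    [-165,5,-2],
    [-175,5,-2],
    [-180,5,-2],
    [-180,5,-2],
  ],
  twist=[0,0,0,0,0,0,0,0,0,0,0],
)

```text
clock: 5.37
ee_pos: [0.4152, -0.1938, 0.0601]
orientation: [0.0, 0.563, 0.826, -0.0]
ft_force: [-0.5, 0.9, -1.1]
finger_gap: 0.0157
finger_force: 58.9
```

Run:
```python
from h import *
plan(.4092,-.1927,.0582,21.6)
I={n:arm.camera(n) for n in("top","side")}
plan(.4092,-.1927,.0582,21.6)
for n in I: cv2.imwrite(f"pics/{n}2.png",I[n])
a=crop(I["top"],250,180,100,100,4);b=crop(I["side"],235,140,100,100,4)
cv2.imwrite("pics/c4.png",np.hstack([a,b]))
```

```text
t 5.3667 p [ 415.2 -193.8   60.1] yang 21.47 tilt [ 2.e-04 -3.e-04 -1.e+00] q [-0.681  0.295  1.969 -0.     0.877 -1.056] F [-0.5  0.9 -1.1] T [-0.038 -0.01   0.072] gap 15.7 58.9
shift [ 3.2 -5.2  1.9] twist -0.13
t 5.4667 p [ 414.3 -192.1   60. ] yang 21.53 tilt [-9.e-04  9.e-04 -1.e+00] q [-0.679  0.294  1.972  0.     0.877 -1.055] F [-0.2 -0.3  0.3] T [ 0.05  -0.047  0.021] gap 15.3 58.9
shift [ 1.3 -5.   1.8] twist -0.07
```

View pics/c4.png

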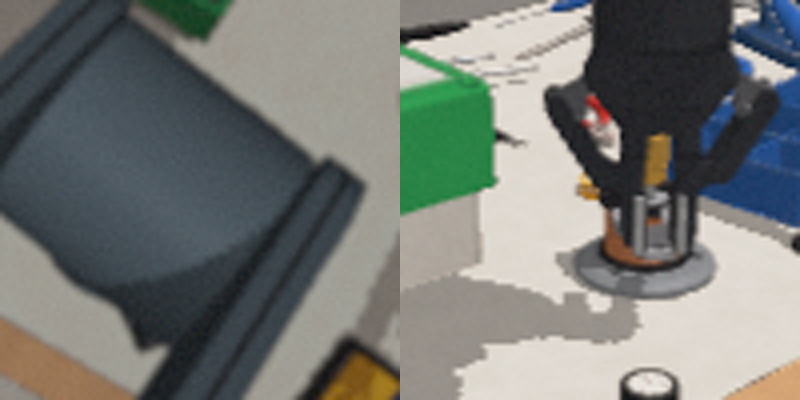

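Run:
```python
from h import *
s=arm.get_state();p=s['ee_pos']
th=np.linspace(0,2*np.pi,200)
def circ(n,x,y,z,r):
    q=px(n,np.c_[x+r*np.cos(th),y+r*np.sin(th),np.full(200,z)]);return q.min(0).round(1),q.max(0).round(1)
for A in((.444,-.282),(.449,-.282),(.444,-.287)):
    print(A,"side foot",circ("side",*A,.012,.046),"nut",circ("side",*A,.09,.014),"flange",circ("side",*A,.054,.031))
    print("  top foot",circ("top",*A,.012,.046),"nuttop",circ("top",*A,.098,.014),"flange",circ("top",*A,.054,.031))
g=cv2.cvtColor(cv2.imread("pics/side0.png"),cv2.COLOR_BGR2GRAY);t=cv2.cvtColor(cv2.imread("pics/top0.png"),cv2.COLOR_BGR2GRAY)
h=cv2.cvtColor(cv2.imread("pics/side2.png"),cv2.COLOR_BGR2GRAY)
for r in(178,): print("nut",g[r,286:310]) 
hs=cv2.cvtColor(cv2.imread("pics/side0.png"),cv2.COLOR_BGR2HSV)
print("nutrow",g[180,284:310]);print("flange",g[190,280:314]);print("foot",g[206,272:320])
print("fingers",h[196,290:315],h[188,290:315],"TCP",px("side",[p,p+[0,0,.01]]))
# top: nut gold mask
hv=cv2.cvtColor(cv2.imread("pics/top0.png"),cv2.COLOR_BGR2HSV)[210:245,295:335]
m=((hv[...,0]>10)&(hv[...,0]<28)&(hv[...,1]>120)).astype(np.uint8);ys,xs=np.nonzero(m);print("gold",xs.min()+295,xs.max()+295,ys.min()+210,ys.max()+210)
print("topfoot row",t[230,286:338]);print("col",t[204:256,311])
```

```text
(0.444, -0.282) side foot (array([277.7, 196.3]), array([313.6, 211.7])) nut (array([290.5, 173.4]), array([301.8, 177.5])) flange (array([283.6, 184. ]), array([308.2, 193.7]))
  top foot (array([293. , 211.9]), array([329.6, 248.4])) nuttop (array([310.2, 220.4]), array([322.5, 232.7])) flange (array([300.7, 215.6]), array([326.6, 241.4]))
(0.449, -0.282) side foot (array([275.9, 196.1]), array([311.7, 211.5])) nut (array([288.5, 173.2]), array([299.8, 177.3])) flange (array([281.7, 183.8]), array([306.3, 193.4]))
  top foot (array([292.9, 209.9]), array([329.5, 246.4])) nuttop (array([310.1, 218.3]), array([322.4, 230.5])) flange (array([300.7, 213.5]), array([326.5, 239.3]))
(0.444, -0.287) side foot (array([278.3, 195.6]), array([314. , 210.9])) nut (array([291. , 172.8]), array([302.2, 176.8])) flange (array([284.1, 183.3]), array([308.7, 192.9]))
  top foot (array([295. , 211.8]), array([331.6, 248.4])) nuttop (array([312.4, 220.4]), array([324.7, 232.7])) flange (array([302.8, 215.6]), array([328.6, 241.4]))
nut [201 202 204 204 183 112  93  92  86  92  99  98 100 102 103 104
[... 533 characters left out ...]
108 105 106 107 101  59  42  93 125  95  45
  60 149 219 219 219 220 219] [ 35  36  35  43  44  41  73 109 129 156 155 131  41  40  60  68  50  37
  43  47  59  64  58  58  58] TCP [[298.69729061 202.54987407]
 [298.7814809  198.57954144]]
gold 310 323 220 233
topfoot row [138 139 138 141 139 140 129 101  83  80  86  91  93  82  57  22  21  18
  24  22  28  55  83  94  81  70  75  91  96  98  87  80  90  99  92  75
  49  32  31  42  56  77  88 107 133 141 140 137 141 138 142 139]
col [137 132 115  97  99  99  98  92  77  60  62  58  41  33  32  28  16  21
  42  68  78  85  82  84  82  73  70  77  92  90  69  41  26  23  21  23
  25  51  77  88  93  90  88  89 111 131 138 139 137 138 140 141]
```

Run:
```python
from h import *
p=arm.get_state()['ee_pos'];a=np.radians(21.5);X=np.array([-np.sin(a),np.cos(a),0]);Y=np.array([np.cos(a),np.sin(a),0])
for dx in(-.011,0,.011): print(dx,px("side",[p+X*dx+[0,0,z] for z in(.005,.015)]).round(2).tolist())
K,r,t=cam("side");print("cam",-cv2.Rodrigues(r)[0].T@t)
for dy in(-.0215,-.009,.009,.0215): print(dy,px("side",p+X*.011+Y*dy+[0,0,.005]).round(2))
h=cv2.imread("pics/side2.png")
cv2.imwrite("pics/c5.png",crop(h,275,165,50,50,12))
```

```text
-0.011 [[298.12, 198.56], [298.2, 194.61]]
0 [[298.74, 200.57], [298.82, 196.58]]
0.011 [[299.38, 202.62], [299.47, 198.6]]
cam [0.23618521 0.54892928 0.4198792 ]
-0.0215 [[308.88 202.28]]
-0.009 [[303.36 202.48]]
0.009 [[295.4  202.77]]
0.0215 [[289.86 202.97]]
```

View pics/c5.png

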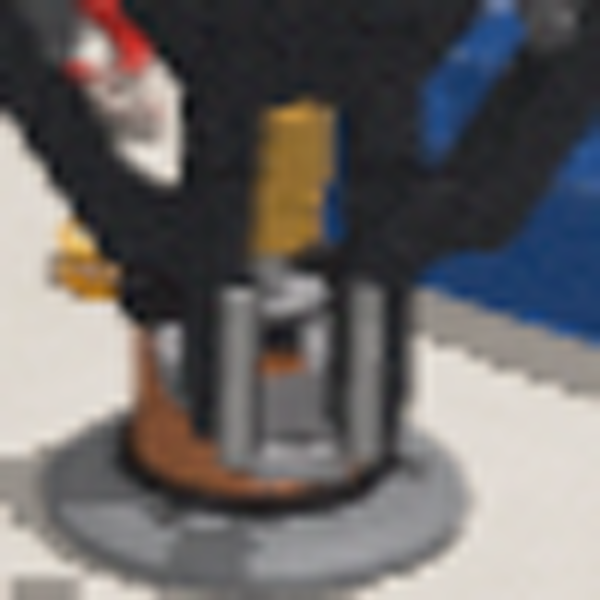

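```bash
python3 -c "
from h import *
plan(.4312,-.2479,.058,21.5)"
```

```text
t 5.4667 p [ 414.3 -192.1   60. ] yang 21.53 tilt [-9.e-04  9.e-04 -1.e+00] q [-0.679  0.294  1.972  0.     0.877 -1.055] F [-0.2 -0.3  0.3] T [ 0.05  -0.047  0.021] gap 15.3 58.9
shift [-58.2  -4.8   2. ] twist 0.03
```

play_rows(
  grip=[1,1,1,1,1,1,1,1],
  travel=[
    [0,-4.8,2],
    [0,-4.8,2],
    [-8,-4.8,2],
    [-16,-4.8,2],
    [-24,-4.8,2],
    [-30,-4.8,2],
    [-34,-4.8,2],
    [-34,-4.8,2],
  ],
  twist=[0,0,0,0,0,0,0,0],
)

```text
clock: 6.13
ee_pos: [0.4234, -0.2274, 0.0584]
orientation: [0.0, 0.563, 0.827, -0.0]
ft_force: [-0.0, 0.0, -0.2]
finger_gap: 0.0156
finger_force: 58.9
```

```bash
python3 -c "
from h import *
plan(.4312,-.2479,.058,21.5)"
```

```text
t 6.1333 p [ 423.4 -227.4   58.4] yang 21.49 tilt [ 6.e-04 -7.e-04 -1.e+00] q [-0.725  0.331  1.919 -0.     0.89  -1.1  ] F [-0.   0.  -0.2] T [-0.027 -0.027  0.014] gap 15.6 58.9
shift [-22.   -0.3   0.4] twist -0.01
```

play_rows(
  grip=[1,1,1,1,1,1,1],
  travel=[
    [-5,-0.3,0.3],
    [-10,-0.3,0.3],
    [-15,-0.3,0.3],
    [-19,-0.3,0.3],
    [-21,-0.3,0.3],
    [-22,-0.3,0.3],
    [-22,-0.3,0.3],
  ],
  twist=[0,0,0,0,0,0,0],
)

```text
clock: 6.72
ee_pos: [0.4306, -0.2468, 0.058]
orientation: [-0.0, 0.563, 0.827, 0.0]
ft_force: [0.3, -0.4, -0.3]
finger_gap: 0.0155
finger_force: 58.9
```

```bash
python3 -c "
from h import *
plan(.4312,-.2479,.058,21.5)"
```

```text
t 6.7167 p [ 430.6 -246.8   58. ] yang 21.52 tilt [-0.  0. -1.] q [-0.746  0.356  1.881  0.     0.905 -1.121] F [ 0.3 -0.4 -0.3] T [ 0.001 -0.007  0.009] gap 15.5 58.9
shift [-1.2  0.1 -0. ] twist 0.02
```

play_rows(
  grip=[1,1,1,1,1],
  travel=[
    [-1,0,0],
    [-2,0,0],
    [-3,0,0],
    [-3.5,0,0],
    [-3.5,0,0],
  ],
  twist=[0,0,0,0,0],
)

```text
clock: 7.13
ee_pos: [0.4319, -0.25, 0.0581]
orientation: [0.0, 0.563, 0.827, -0.0]
ft_force: [0.1, 0.8, 0.7]
finger_gap: 0.0155
finger_force: 58.9
```

play_rows(
  grip=[1,1,1,1],
  travel=[
    [-0.7,0,0],
    [-1.5,0,0],
    [-2,0,0],
    [-2,0,0],
  ],
  twist=[0,0,0,0],
)

```text
clock: 7.47
ee_pos: [0.4327, -0.2519, 0.0581]
orientation: [0.0, 0.563, 0.827, -0.0]
ft_force: [-0.3, 0.1, -0.3]
finger_gap: 0.0158
finger_force: 58.9
```

play_rows(
  grip=[1,1,1,1],
  travel=[
    [-0.7,0,0],
    [-1.5,0,0],
    [-2,0,0],
    [-2,0,0],
  ],
  twist=[0,0,0,0],
)

```text
clock: 7.8
ee_pos: [0.433, -0.2529, 0.0578]
orientation: [-0.001, 0.563, 0.827, 0.0]
ft_force: [-1.1, 3.4, 0.7]
finger_gap: 0.0153
finger_force: 59.0
```

Run:
```python
from h import *
plan(None,0,0)
s=arm.camera("side");cv2.imwrite("pics/side3.png",s);cv2.imwrite("pics/c6.png",crop(s,265,150,66,66,9))
p=arm.get_state()['ee_pos'];d=np.array([.3665,-.9304,0])
print(((px("side",[p,p+.036*d,p+.055*d])-[265,150])*9).round())
```

```text
t 7.8 p [ 433.  -252.9   57.8] yang 21.53 tilt [-8.0e-04  1.3e-03 -1.0e+00] q [-7.520e-01  3.640e-01  1.868e+00  1.000e-03  9.110e-01 -1.128e+00] F [-1.1  3.4  0.7] T [ 0.484  0.063 -0.009] gap 15.3 59.0
[[291. 380.]
 [274. 329.]
 [266. 304.]]
```

View pics/c6.png

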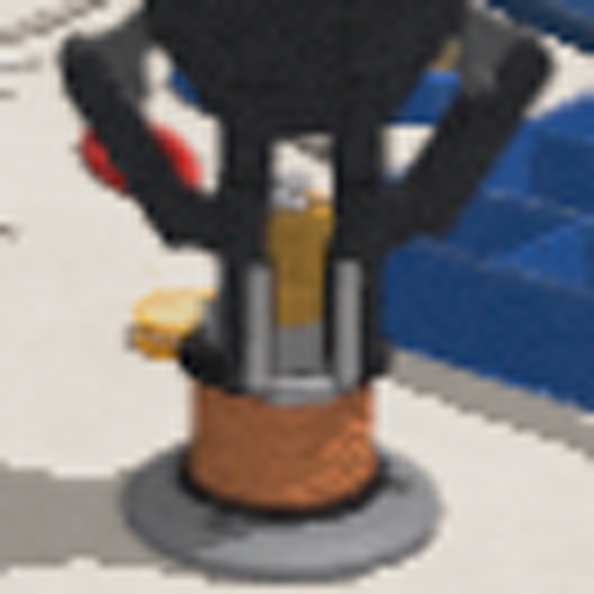

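play_rows(
  grip=[1,1,1,1,1,1,1],
  travel=[
    [1.5,0,0],
    [2.4,0,0],
    [2.4,0,1],
    [2.4,0,1.8],
    [2.4,0,2.3],
    [2.4,0,2.6],
    [2.4,0,2.6],
  ],
  twist=[0,0,0,0,0,0,0],
)

```text
clock: 8.43
ee_pos: [0.4326, -0.2516, 0.0556]
orientation: [0.0, 0.563, 0.827, -0.0]
ft_force: [0.3, 0.3, 2.8]
finger_gap: 0.0156
finger_force: 59.2
```

```bash
python3 -c "
from h import *
plan(None,0,0)"
```

```text
t 8.4333 p [ 432.6 -251.6   55.6] yang 21.53 tilt [ 3.e-04 -4.e-04 -1.e+00] q [-0.75   0.365  1.874 -0.     0.902 -1.126] F [0.3 0.3 2.8] T [ 0.048  0.066 -0.013] gap 15.6 59.2
```

play_rows(
  grip=[0.6,0.6,0.6,0.6,0.6,0.6,0.5,0.5,0.4,0.4,0.4],
  travel=[
    [0,0,-1],
    [0,0,-1],
    [0,0,-1],
    [0,0,-5],
    [0,0,-15],
    [0,0,-30],
    [0,0,-45],
    [0,0,-60],
    [0,0,-70],
    [0,0,-74],
    [0,0,-74],
  ],
  twist=[0,0,0,0,0,0,0,0,-3,-8,-14],
)

```text
clock: 9.35
ee_pos: [0.4333, -0.2521, 0.1318]
orientation: [0.002, 0.456, 0.89, -0.001]
ft_force: [-0.6, -0.1, 0.8]
finger_gap: 0.0514
finger_force: 0.0
```

play_rows(
  grip=[0.4,0.4,0.4,0.4,0.4,0.4,0.4,0.4,0.4,0.4,0.4,0.4],
  travel=[
    [0,0,0],
    [0,0,0],
    [0,0,0],
    [0,0,0],
    [0,0,0],
    [0,0,0],
    [0,0,0],
    [0,0,0],
    [0,0,0],
    [0,0,0],
    [0,0,0],
    [0,0,0],
  ],
  twist=[-7,-14,-21,-28,-35,-42,-49,-56,-63,-70,-77,-84],
)

```text
clock: 10.35
ee_pos: [0.4326, -0.2515, 0.1304]
orientation: [0.0, -0.258, 0.966, -0.0]
ft_force: [0.6, -0.7, 0.5]
finger_gap: 0.0513
finger_force: 0.0
```

Run:
```python
from h import *
plan(.4455,-.2845,.12)
s=arm.camera("side");cv2.imwrite("pics/side4.png",s);cv2.imwrite("pics/c7.png",crop(s,265,140,70,75,8))
```

```text
t 10.35 p [ 432.6 -251.5  130.4] yang 119.88 tilt [ 7.e-04 -7.e-04 -1.e+00] q [-0.75   0.265  1.794  0.     1.082 -2.842] F [ 0.6 -0.7  0.5] T [ 0.017  0.02  -0.027] gap 51.3 0.0
shift [  5.3 -35.   10.4] twist None
```

View pics/c7.png

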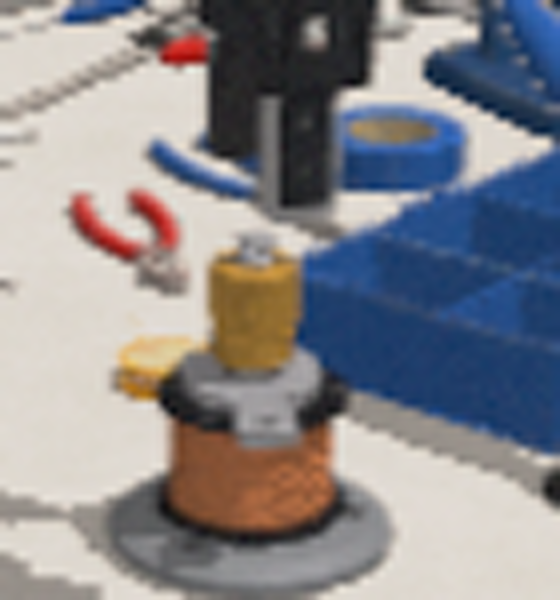

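play_rows(
  grip=[0.4,0.4,0.4,0.4,0.4,0.4,0.4,0.4,0.4,0.4],
  travel=[
    [2,-12,0],
    [5,-25,0],
    [5,-35,0],
    [5,-35,0],
    [5,-35,10],
    [5,-35,22],
    [5,-35,34],
    [5,-35,46],
    [5,-35,51],
    [5,-35,51],
  ],
  twist=[0,0,0,0,0,0,0,0,0,0],
)

```text
clock: 11.23
ee_pos: [0.4442, -0.2831, 0.0765]
orientation: [-0.001, -0.255, 0.967, 0.002]
ft_force: [-0.6, 1.1, 0.9]
finger_gap: 0.0515
finger_force: 0.0
```

```bash
python3 -c "
from h import *
plan(.4455,-.2845,.078)"
```

```text
t 11.2333 p [ 444.2 -283.1   76.5] yang 119.5 tilt [-0.0029  0.0029 -1.    ] q [-0.779  0.377  1.786  0.     0.982 -2.865] F [-0.6  1.1  0.9] T [0.049 0.028 0.002] gap 51.5 0.0
shift [-0.4 -1.9 -1.5] twist None
```

Now close on the nut.

play_rows(
  grip=[0.5,0.6,0.6,0.7,0.7,0.8,1,1,1,1],
  travel=[
    [0,-1,-1],
    [0,-1,-1],
    [0,-1,-1],
    [0,-1,-1],
    [0,-1,-1],
    [0,-1,-1],
    [0,-1,-1],
    [0,-1,-1],
    [0,-1,-1],
    [0,-1,-1],
  ],
  twist=[0,0,0,0,0,0,0,0,0,0],
)

```text
clock: 12.07
ee_pos: [0.4451, -0.2835, 0.0806]
orientation: [-0.0, -0.255, 0.967, 0.001]
ft_force: [-4.0, 7.1, 11.4]
finger_gap: 0.0258
finger_force: 58.3
```

```bash
python3 -c "
from h import *
plan(.4455,-.2845,.078)"
```

```text
t 12.0667 p [ 445.1 -283.5   80.6] yang 119.54 tilt [-0.0012  0.0022 -1.    ] q [-7.790e-01  3.720e-01  1.782e+00  1.000e-03  9.900e-01 -2.866e+00] F [-4.   7.1 11.4] T [ 1.132  0.613 -0.008] gap 25.8 58.3
shift [ 0.1 -1.   2.6] twist None
```

play_rows(
  grip=[1,1,1],
  travel=[
    [0,1,-1],
    [0,1.5,-2],
    [0,1.5,-2],
  ],
  twist=[0,0,0],
)

```text
clock: 12.32
ee_pos: [0.445, -0.2834, 0.0811]
orientation: [0.0, -0.255, 0.967, 0.0]
ft_force: [0.4, 1.5, -3.4]
finger_gap: 0.0259
finger_force: 59.7
```

```bash
python3 -c "
from h import *
plan(.4455,-.2845,.078)"
```

```text
t 12.3167 p [ 445.  -283.4   81.1] yang 119.53 tilt [-1.e-04  6.e-04 -1.e+00] q [-0.779  0.37   1.783  0.     0.989 -2.865] F [ 0.4  1.5 -3.4] T [ 0.278 -0.16   0.03 ] gap 25.9 59.7
shift [ 0.1 -1.2  3.1] twist None
```

play_rows(
  grip=[1,1,1,1,1,1,1,1,1,1,1,1],
  travel=[
    [0,0,0.1],
    [0,0,0.3],
    [0,0,0.4],
    [0,0,0.5],
    [0,0,0.7],
    [0,0,0.8],
    [0,0,0.9],
    [0,0,1.1],
    [0,0,1.2],
    [0,0,1.3],
    [0,0,1.5],
    [0,0,1.6],
  ],
  twist=[6,12,18,24,30,36,42,48,54,60,66,72],
)

```text
clock: 13.32
ee_pos: [0.4449, -0.2838, 0.0796]
orientation: [-0.0, 0.364, 0.931, 0.0]
ft_force: [0.3, 0.3, -2.5]
finger_gap: 0.0257
finger_force: 59.9
```

```bash
python3 -c "
from h import *
plan(.4455,-.2845,.078)"
```

```text
t 13.3167 p [ 444.9 -283.8   79.6] yang 47.25 tilt [-6.e-04  3.e-04 -1.e+00] q [-0.779  0.373  1.784 -0.     0.986 -1.604] F [ 0.3  0.3 -2.5] T [ 0.152 -0.009  0.115] gap 25.7 59.9
shift [-0.9 -0.1  1.6] twist None
```

play_rows(
  grip=[1,1,1,1,1,1,1,1,1,1,1,1],
  travel=[
    [0,0,0.1],
    [0,0,0.3],
    [0,0,0.4],
    [0,0,0.5],
    [0,0,0.7],
    [0,0,0.8],
    [0,0,0.9],
    [0,0,1.1],
    [0,0,1.2],
    [0,0,1.3],
    [0,0,1.5],
    [0,0,1.6],
  ],
  twist=[6,12,18,24,30,36,42,48,54,60,66,72],
)

```text
clock: 14.32
ee_pos: [0.4445, -0.2839, 0.0779]
orientation: [-0.001, 0.842, 0.539, -0.0]
ft_force: [-2.0, -0.2, -2.8]
finger_gap: 0.0257
finger_force: 60.0
```

play_rows(
  grip=[1,1,1,1,1,1,1,1,1,1,1],
  travel=[
    [0,0,0.1],
    [0,0,0.3],
    [0,0,0.4],
    [0,0,0.5],
    [0,0,0.7],
    [0,0,0.8],
    [0,0,0.9],
    [0,0,1.1],
    [0,0,1.2],
    [0,0,1.2],
    [0,0,1.2],
  ],
  twist=[6,12,18,24,30,36,42,48,54,54,54],
)

```text
clock: 15.23
ee_pos: [0.4444, -0.2836, 0.0767]
orientation: [-0.001, 0.995, 0.102, -0.001]
ft_force: [-2.9, 2.0, -2.2]
finger_gap: 0.0256
finger_force: 60.1
```

```bash
python3 -c "
from h import *
plan(.4455,-.2845,.078)"
```

```text
t 15.2333 p [ 444.4 -283.6   76.7] yang -78.3 tilt [-1.5e-03  9.0e-04 -1.0e+00] q [-0.779  0.376  1.787 -0.     0.98   0.587] F [-2.9  2.  -2.2] T [ 0.264  0.534 -0.077] gap 25.6 60.1
shift [ 0.9  1.1 -1.3] twist None
```

play_rows(
  grip=[1,1,1,1,1],
  travel=[
    [0,0,0.1],
    [0,0,0.2],
    [0,0,0.3],
    [0,0,0.5],
    [0,0,0.5],
  ],
  twist=[5,10,15,20,20],
)

```text
clock: 15.65
ee_pos: [0.4444, -0.2835, 0.0763]
orientation: [-0.0, 0.997, -0.074, -0.001]
ft_force: [-2.2, 1.5, -0.7]
finger_gap: 0.0254
finger_force: 60.1
```

```bash
python3 -c "
from h import *
plan(None,0,0)"
```

```text
t 15.65 p [ 444.4 -283.5   76.3] yang -98.47 tilt [-0.0014  0.001  -1.    ] q [-0.779  0.377  1.788 -0.     0.979  0.94 ] F [-2.2  1.5 -0.7] T [ 0.373  0.577 -0.041] gap 25.4 60.1
```

play_rows(
  grip=[1,1,1,1],
  travel=[
    [0,0,0.1],
    [0,0,0.2],
    [0,0,0.3],
    [0,0,0.3],
  ],
  twist=[4,8,12,12],
)

```text
clock: 15.98
ee_pos: [0.4445, -0.2834, 0.076]
orientation: [-0.0, 0.984, -0.177, -0.001]
ft_force: [-3.3, 2.6, -1.3]
finger_gap: 0.0254
finger_force: 60.1
```

```bash
python3 -c "
from h import *
plan(None,0,0)"
```

```text
t 15.9833 p [ 444.5 -283.4   76. ] yang -110.35 tilt [-0.0013  0.001  -1.    ] q [-0.779  0.377  1.788 -0.     0.978  1.147] F [-3.3  2.6 -1.3] T [ 0.363  0.609 -0.051] gap 25.4 60.1
```

play_rows(
  grip=[1,1,1,1],
  travel=[
    [0,0,0.1],
    [0,0,0.2],
    [0,0,0.3],
    [0,0,0.3],
  ],
  twist=[4,8,12,12],
)

```text
clock: 16.32
ee_pos: [0.4464, -0.2845, 0.0762]
orientation: [0.0, 0.961, -0.278, 0.001]
ft_force: [3.1, -1.0, -4.1]
finger_gap: 0.0256
finger_force: 59.5
```

```bash
python3 -c "
from h import *
plan(None,0,0)"
```

```text
t 16.3167 p [ 446.4 -284.5   76.2] yang -122.27 tilt [ 0.0026 -0.0016 -1.    ] q [-7.790e-01  3.780e-01  1.786e+00  1.000e-03  9.750e-01  1.355e+00] F [ 3.1 -1.  -4.1] T [ 0.172 -0.459  0.377] gap 25.6 59.5
```

play_rows(
  grip=[1,1,1,1],
  travel=[
    [0,0,0.1],
    [0,0,0.2],
    [0,0,0.2],
    [0,0,0.2],
  ],
  twist=[4,8,10,10],
)

```text
clock: 16.65
ee_pos: [0.4459, -0.2848, 0.0762]
orientation: [0.001, 0.933, -0.36, 0.001]
ft_force: [0.7, -1.3, -2.2]
finger_gap: 0.0255
finger_force: 59.9
```

```bash
python3 -c "
from h import *
plan(None,0,0)"
```

```text
t 16.65 p [ 445.9 -284.8   76.2] yang -132.2 tilt [ 0.0016 -0.0018 -1.    ] q [-0.779  0.378  1.786 -0.     0.975  1.528] F [ 0.7 -1.3 -2.2] T [-0.119  0.017  0.23 ] gap 25.5 59.9
```

play_rows(
  grip=[1,1,1],
  travel=[
    [0,0,0],
    [0,0,0],
    [0,0,0],
  ],
  twist=[3,6,6],
)

```text
clock: 16.9
ee_pos: [0.4466, -0.2858, 0.0763]
orientation: [0.001, 0.912, -0.409, 0.002]
ft_force: [3.6, -5.1, -4.6]
finger_gap: 0.0255
finger_force: 59.7
```

```bash
python3 -c "
from h import *
plan(None,0,0)"
```

```text
t 16.9 p [ 446.6 -285.8   76.3] yang -138.31 tilt [ 0.0034 -0.0037 -1.    ] q [-0.78   0.378  1.786 -0.     0.973  1.635] F [ 3.6 -5.1 -4.6] T [-0.823 -0.561 -0.078] gap 25.5 59.7
```

play_rows(
  grip=[1,1],
  travel=[
    [0,0,0],
    [0,0,0],
  ],
  twist=[-2,-2],
)

```text
clock: 17.07
ee_pos: [0.4467, -0.2857, 0.0763]
orientation: [0.001, 0.92, -0.391, 0.002]
ft_force: [4.4, -3.4, -5.5]
finger_gap: 0.026
finger_force: 59.8
```

```bash
python3 -c "
from h import *
plan(None,0,0)"
```

```text
t 17.0667 p [ 446.7 -285.7   76.3] yang -136.07 tilt [ 0.0036 -0.0033 -1.    ] q [-0.78   0.378  1.786  0.     0.973  1.595] F [ 4.4 -3.4 -5.5] T [-0.634 -0.611  0.033] gap 26.0 59.8
```

play_rows(
  grip=[1,1],
  travel=[
    [0,0,0],
    [0,0,0],
  ],
  twist=[-2,-2],
)

```text
clock: 17.23
ee_pos: [0.4468, -0.2856, 0.0763]
orientation: [0.001, 0.927, -0.375, 0.002]
ft_force: [3.1, -3.6, -4.2]
finger_gap: 0.0255
finger_force: 59.8
```

```bash
python3 -c "
from h import *
plan(None,0,0)"
```

```text
t 17.2333 p [ 446.8 -285.6   76.3] yang -134.08 tilt [ 0.0037 -0.0032 -1.    ] q [-0.78   0.378  1.786  0.     0.973  1.56 ] F [ 3.1 -3.6 -4.2] T [-0.57  -0.66   0.023] gap 25.5 59.8
```

play_rows(
  grip=[0.6,0.6,0.6,0.6],
  travel=[
    [0,0,0],
    [0,0,0],
    [0,0,0],
    [0,0,0],
  ],
  twist=[0,0,0,0],
)

```text
clock: 17.57
ee_pos: [0.445, -0.2838, 0.0758]
orientation: [-0.0, 0.926, -0.378, -0.0]
ft_force: [0.2, 0.5, -0.4]
finger_gap: 0.0341
finger_force: 0.0
```

```bash
python3 -c "
from h import *
plan(.4450,-.2838,.0755)"
```

```text
t 17.5667 p [ 445.  -283.8   75.8] yang -134.39 tilt [-1.e-04  2.e-04 -1.e+00] q [-0.779  0.378  1.788  0.     0.976  1.566] F [ 0.2  0.5 -0.4] T [ 0.044 -0.048 -0.014] gap 34.1 0.0
shift [0.  0.  0.3] twist None
```

Already centred. Re-close, tighten in small steps.

play_rows(
  grip=[0.7,0.8,1,1,1,1],
  travel=[
    [0,0,0],
    [0,0,0],
    [0,0,0],
    [0,0,0],
    [0,0,0],
    [0,0,0],
  ],
  twist=[0,0,0,0,0,0],
)

```text
clock: 18.07
ee_pos: [0.445, -0.2839, 0.0759]
orientation: [0.0, 0.926, -0.378, -0.0]
ft_force: [-2.7, 1.2, 5.2]
finger_gap: 0.0252
finger_force: 58.8
```

```bash
python3 -c "
from h import *
plan(None,0,0)"
```

```text
t 18.0667 p [ 445.  -283.9   75.9] yang -134.46 tilt [-1.e-04 -1.e-04 -1.e+00] q [-0.779  0.377  1.788 -0.     0.976  1.568] F [-2.7  1.2  5.2] T [0.124 0.314 0.046] gap 25.2 58.8
```

play_rows(
  grip=[1,1,1],
  travel=[
    [0,0,0],
    [0,0,0],
    [0,0,0],
  ],
  twist=[2,4,4],
)

```text
clock: 18.32
ee_pos: [0.445, -0.2838, 0.0759]
orientation: [0.0, 0.912, -0.411, -0.0]
ft_force: [-0.6, 0.5, 5.5]
finger_gap: 0.0259
finger_force: 59.0
```

```bash
python3 -c "
from h import *
plan(None,0,0)"
```

```text
t 18.3167 p [ 445.  -283.8   75.9] yang -138.54 tilt [-1.e-04  0.e+00 -1.e+00] q [-0.779  0.378  1.788 -0.     0.976  1.639] F [-0.6  0.5  5.5] T [ 0.229  0.333 -0.083] gap 25.9 59.0
```

play_rows(
  grip=[1,1,1],
  travel=[
    [0,0,0],
    [0,0,0],
    [0,0,0],
  ],
  twist=[2,4,4],
)

```text
clock: 18.57
ee_pos: [0.445, -0.2839, 0.0759]
orientation: [0.0, 0.897, -0.441, -0.0]
ft_force: [-1.2, 1.3, 4.6]
finger_gap: 0.0261
finger_force: 59.0
```

```bash
python3 -c "
from h import *
plan(None,0,0)"
```

```text
t 18.5667 p [ 445.  -283.9   75.9] yang -142.36 tilt [-5.e-04 -6.e-04 -1.e+00] q [-7.790e-01  3.780e-01  1.788e+00 -1.000e-03  9.760e-01  1.706e+00] F [-1.2  1.3  4.6] T [0.165 0.32  1.001] gap 26.1 59.0
```

play_rows(
  grip=[1,1,1],
  travel=[
    [0,0,0],
    [0,0,0],
    [0,0,0],
  ],
  twist=[-1,-1,-1],
)

```text
clock: 18.82
ee_pos: [0.445, -0.2839, 0.0759]
orientation: [0.0, 0.901, -0.433, -0.0]
ft_force: [-2.3, -0.1, 4.7]
finger_gap: 0.0256
finger_force: 59.0
```

```bash
python3 -c "
from h import *
plan(None,0,0)"
```

```text
t 18.8167 p [ 445.  -283.9   75.9] yang -141.3 tilt [-4.e-04 -4.e-04 -1.e+00] q [-7.790e-01  3.780e-01  1.788e+00 -1.000e-03  9.760e-01  1.688e+00] F [-2.3 -0.1  4.7] T [0.154 0.31  0.676] gap 25.6 59.0
```

play_rows(
  grip=[1,1,1],
  travel=[
    [0,0,0],
    [0,0,0],
    [0,0,0],
  ],
  twist=[-1,-1,-1],
)

```text
clock: 19.07
ee_pos: [0.445, -0.2839, 0.0758]
orientation: [0.0, 0.905, -0.425, -0.0]
ft_force: [-2.3, -0.4, 6.1]
finger_gap: 0.026
finger_force: 59.0
```

```bash
python3 -c "
from h import *
plan(None,0,0)"
```

```text
t 19.0667 p [ 445.  -283.9   75.8] yang -140.34 tilt [-3.e-04 -2.e-04 -1.e+00] q [-0.779  0.378  1.788 -0.     0.976  1.671] F [-2.3 -0.4  6.1] T [0.119 0.369 0.358] gap 26.0 59.0
```

play_rows(
  grip=[1,1,1,1,1,1,1,1,1,1,1,1],
  travel=[
    [0,0,-0.1],
    [0,0,-0.3],
    [0,0,-0.4],
    [0,0,-0.5],
    [0,0,-0.7],
    [0,0,-0.8],
    [0,0,-0.9],
    [0,0,-1.1],
    [0,0,-1.2],
    [0,0,-1.3],
    [0,0,-1.5],
    [0,0,-1.6],
  ],
  twist=[-6,-12,-18,-24,-30,-36,-42,-48,-54,-60,-66,-72],
)

```text
clock: 20.07
ee_pos: [0.4451, -0.2834, 0.0774]
orientation: [-0.0, 0.982, 0.19, 0.0]
ft_force: [-1.4, 2.0, 4.2]
finger_gap: 0.0258
finger_force: 59.0
```

play_rows(
  grip=[1,1,1,1,1,1],
  travel=[
    [0,0,-0.1],
    [0,0,-0.3],
    [0,0,-0.4],
    [0,0,-0.5],
    [0,0,-0.5],
    [0,0,-0.5],
  ],
  twist=[-6,-12,-17,-19.3,-19.3,-19.3],
)

```text
clock: 20.57
ee_pos: [0.445, -0.2833, 0.0779]
orientation: [-0.0, 0.937, 0.35, 0.0]
ft_force: [-0.2, 3.1, 5.2]
finger_gap: 0.0256
finger_force: 59.0
```

Run:
```python
from h import *
plan(None,0,0)
s=arm.camera("side");cv2.imwrite("pics/side5.png",s);cv2.imwrite("pics/c8.png",crop(s,235,130,100,100,6))
plan(None,0,0)
```

```text
t 20.5667 p [ 445.  -283.3   77.9] yang -49.08 tilt [-2.e-04  1.e-03 -1.e+00] q [-7.790e-01  3.750e-01  1.786e+00  1.000e-03  9.820e-01  7.700e-02] F [-0.2  3.1  5.2] T [0.443 0.267 0.014] gap 25.6 59.0
t 20.6167 p [ 445.  -283.3   77.8] yang -49.09 tilt [-2.e-04  1.e-03 -1.e+00] q [-7.790e-01  3.750e-01  1.786e+00  1.000e-03  9.820e-01  7.800e-02] F [-1.7  2.4  5.2] T [0.506 0.221 0.121] gap 25.5 59.0
```

View pics/c8.png

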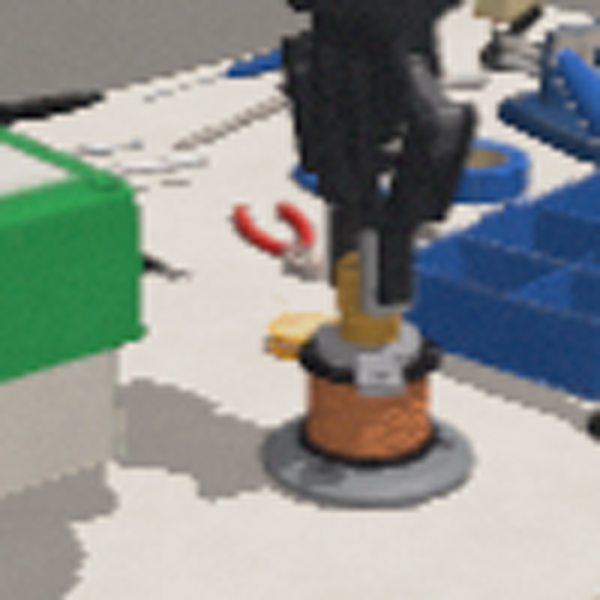

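The view shows the washer flat and home on the reel (tail at about (380,372) in the crop), the nut gripped above it, and the orange reel in its place. Back-off measured from the stop is 90.2°.

```bash
python3 -c "
from station import arm
print(arm.sign_off())"
```

```text
the job is handed in; nothing more can be done
None
```

I handed the job in at about 20.6 s: the C-washer is home and flat on the reel, and the nut was screwed down to its stop, backed off about 90°, and is still in the grip. I never touched the three bystanders, though I only saw the orange reel in the last picture.

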